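# Set the mould divider and hold the feed flap at the mark

## Task

Take the blue divider plate out of the wooden stand and stand it on edge, fully down, in the free, green-marked slot of the steel brick mould and let go of it. Then swing the mould's feed flap up by its yellow bar until the flap lines up with the red pointer, and finish while still holding it there, steady, so that a colleague can shovel the mix down it. Leave the pointer and everything else on the bench where it is.

Things in the scene. Friction and masses are not known exactly. Their poses are not given: they have to be found in the camera images.
- divider_mid (a point): Centre (half-way up) of the loose blue divider plate: 10 thick (its x), 110 wide (its y), 125 mm tall (its z, up), the two lower corners cut off at 45 degrees by 15 mm, about 0.13 kg. It starts upright in a wooden stand, underside 10 mm and top edge 135 mm above the table, in a 14 mm wide groove between cheeks that reach 44 mm above the table; free to pinch above them.
- slot (a point): The free slot of the mould: middle of the slot on the inner floor, 8 mm above the table; x across the slot (divider's thickness), y along it, z up. Which of three slots is free varies; green tabs on both long walls and a green floor strip mark it. Seated, the divider's underside is on the floor, its centre 62.5 mm above this point, its top edge 133 mm above the table.
- mould: Dark steel brick mould fixed to the bench, origin under its centre: 260 (x) x 130 (y) x 80 mm high, open at the top; its place and yaw vary. Three slots across it, 72 mm apart; two hold fixed dividers like the loose one. Each slot is 14 mm wide between ribs 12 mm deep on the long walls (120 mm apart inside); ribs reach 73 mm above the table, tops pointed as lead-in.
- hinge (a point): Middle of the flap's hinge line, fixed to the mould, 80 mm above the table. Axes are the mould's: x along the hinge line and the mould's length, y level from the flap towards the mould, z up.
- bar (a point): Middle of the yellow round bar, the flap's handle: 12 mm diameter, parallel to the hinge, 165 mm from the hinge line in the plane of the flap. 100 mm of bar is free between two black lugs, and a 39 mm opening between bar and flap edge leaves room for a finger. Its axes are the flap's: x along the bar, -y from hinge to bar.
- flap (a joint): Angle in rad of the aluminium feed flap (220 mm along the hinge, 120 mm deep without its bar, 4 mm thick, about 0.45 kg). 0 = level, out to the side of the mould 80 mm above the table, where it rests at the start; grows as the bar swings up about the hinge, at most 1.4. Turns freely, falls back to 0 when let go.
- mark (a joint): Angle of the red pointer in rad, measured as the flap's angle is: the flap is at the mark when both angles are equal. Differs from start to start (0.55 to 1.0); a stiff friction joint keeps it where it is.
- mark_tip (a point): Tip of the red pointer, a bar 6 x 10 mm, 122 mm long from the hinge line, turning about the same hinge line, 132 mm from the middle of the hinge along the hinge line's +x, just beyond the end of the flap, beside a white graduated arc; both stay below 190 mm above the table. Its -y runs from the hinge to the tip.
- bowl_a: White plastic bowl, 170 mm across, 75 mm high, origin at the middle of its underside. Bystander.
- bowl_b: White plastic bowl, 170 mm across, 75 mm high, origin at the middle of its underside. Bystander.
- brick: Pressed earth brick, 100 x 60 x 45 mm, origin at the middle of its underside. Bystander.
- pencil: Flat yellow carpenter's pencil, 150 x 13 x 8 mm, origin at the middle of its underside, lying near the stand and the flap. Bystander.
- mallet: Hammer lying on the bench beyond the mould. Bystander.
- trowel: Spatula lying on the bench beyond the stand. Bystander.
Things that resemble listed ones, but are neither listed nor needed, are in the scene too. Leave any orange look-alike of the part that bears divider_mid alone.

How it is judged:
On the way:
1. the divider stands fully down in the green-marked slot, let go (x of divider_mid in the frame of slot between -0.008 and 0.008 m and y of divider_mid in the frame of slot between -0.012 and 0.012 m and z of divider_mid in the frame of slot between 0.054 and 0.069 m and angle between divider_mid's own z axis and vertical below 0.1 rad and angle between the x axis of divider_mid and the x axis of slot, either way round below 0.1 rad and contact force between the fingers and divider below 0.1 N), for 0.2 s.
At the end, for the whole second after the job is handed in: The divider is upright on the floor of the marked slot (within 8 mm across, 12 mm along, height within about 8 mm, 0.1 rad), not touched by the robot; the flap is within 0.08 rad (4.6 degrees) of the red pointer, steady, held up by the gripper's fingers and not propped on the divider (x of divider_mid in the frame of slot between -0.008 and 0.008 m and y of divider_mid in the frame of slot between -0.012 and 0.012 m and z of divider_mid in the frame of slot between 0.054 and 0.069 m and angle between divider_mid's own z axis and vertical below 0.1 rad and angle between the x axis of divider_mid and the x axis of slot, either way round below 0.1 rad and contact force between divider and the arm below 0.1 N and angle between the y axis of bar and the y axis of mark_tip, either way round below 0.08 rad and value of joint flap above 0.4 rad and velocity of joint flap between -0.1 and 0.1 rad/s and contact force between the fingers and flap above 0.5 N and contact force between divider and flap below 0.1 N); the arm keeps its last pose, push and grip.
It fails at once if a bystander is shifted by more than 30 mm (distance of any of bowl_a, bowl_b, brick, pencil, mallet, trowel from where it was at the start of the episode above 0.03 m).
It fails at once if the red pointer is moved off its setting by more than 5 mm at its tip (about 2 degrees) (distance of mark_tip from where it was at the start of the episode above 0.005 m).
It also fails if it takes over 54 s, if anything falls off the work surface, if the arm or the gripper's body presses on something with over 40 N, if the wrist force passes 120 N, or if a joint passes its speed limit or range.

## Robot

A 6-joint arm with a two-finger parallel gripper is mounted at the origin on the work surface. World frame = base frame: x ahead of the robot, y to its left, z up, the work surface at z = 0. Lengths are in m, angles in rad, forces in N, time in s.
With the tool pointing down it reaches from about 0.35 to 0.775 m from the base axis. Payload 5.5 kg.
Tool frame: the origin (TCP) lies at the very end of the fingers, on their centre line; the grasp point (between the pads) lies 19 mm behind it; z points along the fingers, y is the line along which they close (so a half turn about z gives the same grasp; the last joint's range is limited). The gripper opens to 85 mm and grips with 20 to 120 N. Pads are 22 mm wide; open, the fingers measure 114 mm over their backs; the gripper's body (76 mm by 85 mm) begins 54 mm behind the grasp point. The pads swing forward as they close: fully open they stand 13 mm farther back than shut.
Start: joints at [-1.282, 0.313, 0.046, 1.304, 0, 1.431], TCP at [0.239, -0.523, 0.231] pointing down, gripper open.
Joint ranges: [-2.76, 2.76], [-0.86, 1.69], [-1.03, 1.26], [-2.2, 2.34], [-1.47, 1.5], [-3.14, 3.14]. Speed limits (rad/s): [2.57, 2.57, 3.14, 3.14, 3.14, 3.14].

## Interface

Orientations are given as a unit quaternion [w, x, y, z].
In Python, from workcell import env gives the robot as it stands. The module is installed in compiled form; this text tells all that it offers.
- The arm moves only by the tool jog_arm, never from a script. Its argument "rows" is a list of rows, each a list of 6 numbers: the shift along the world's x, y, z in units of 40 mm (1.0 is 40 mm), then the turn, a rotation vector about the world's x, y, z in units of 6 degrees (1.0 is 6 degrees). In form: [[x, y, z, wx, wy, wz], ...]. A call has 1 to 12 rows; each row is the pose to reach, as a shift and turn from the pose commanded when the call began; what a row does not reach only later rows make up. A row lasts 1/12 s, in which the tool goes at most 41.7 mm and 7.16 degrees, less where a joint would pass 70% of its speed; a pose out of reach is approached as far as the arm can. A call with a gripper value outside its range is refused whole. "jaw" is the gripper command: -1 is fully open, 1 is shut, values between are in proportion, set as the call begins (left out, the last holds). The fingers move at their own pace and stop on an object; "force" is the grip in N (left out, the last holds). Time passes only in rows, so rows that repeat a pose let the fingers close. It gives the time, the measured TCP pose, the force, the opening and the grip force at its end, in the units of the state.
- env.get_state(): the state, without advancing time (a new reading comes with each control period).
- env.read_camera(name): name is "side" or "top" or "wrist"; returns a dict with "pixels" (400x640x3 uint8, red, green, blue), "mtx" (3x3 intrinsics, pixels), "cam_to_world" (4x4, takes a point from camera to world coordinates). Camera axes: x right, y up, looking along -z (the intrinsics and any distortion apply to the point x, -y, -z); pixel columns grow to the right and rows downward; lengths in m; the calibration is good to about 2 mm. A picture is of the moment at which its call begins. There is no depth.
- env.hand_in(): hands the job in; it is judged then, once.
The state is a dict: "clock": time; "joint_pos": joint angles; "qvel": joint speeds; "tau": joint torques, N m; "tcp_pos": TCP position; "orientation": TCP orientation; "wrist_force": force on the tool from outside, world axes, zero at the start; "ft_torque": the same for the moment, N m; "finger_gap": finger opening in m; "grip_force": force on a finger pad.
Only numpy, scipy, OpenCV 4.12 (cv2) and the standard library are available. Lean on these libraries where they do the work, as an engineer would, in place of code of your own. Each camera call takes 0.05 s, during which the arm holds its last target. There are 200 camera calls.

## Working session

There is one attempt and no reset: what is moved stays moved. The work goes in short steps, Python scripts to look and compute and a tool call to move; the robot and the scene stay as the last step left them, time stands still between calls to the robot, and variables do not carry over. Pictures are saved under pics/ and viewed, at most 10 in all, crops included, and the job is handed in when it is done.

Besides the shell and the picture viewer there is one more tool, called after "Call:" as name(argument=value, ...), one argument or row to a line, values as JSON. jog_arm: Moves the arm, as the interface text tells. Its arguments: {"type":"object","properties":{"rows":{"type":"array","items":{"type":"array","items":{"type":"number"}}},"jaw":{"type":"number"},"force":{"type":"number"}},"required":["rows"]}

```bash
mkdir -p pics
cat > h.py <<'E'
import numpy as np, cv2
from workcell import env
def snap(n,f):
    c=env.read_camera(n); np.savez('pics/'+f+'.npz',**{k:np.array(c[k]) for k in('pixels','mtx','cam_to_world')})
    cv2.imwrite('pics/'+f+'.png',c['pixels'][:,:,::-1]); return c
def load(f): return dict(np.load('pics/'+f+'.npz'))
def ray(c,u,v):
    K=c['mtx'];T=c['cam_to_world'];d=np.linalg.inv(K)@[u,v,1.];d=T[:3,:3]@(d*[1,-1,-1]);return T[:3,3],d/np.linalg.norm(d)
def onz(c,u,v,z):
    o,d=ray(c,u,v);return o+d*(z-o[2])/d[2]
def proj(c,p):
    T=c['cam_to_world'];q=T[:3,:3].T@(np.array(p)-T[:3,3]);q=c['mtx']@(q*[1,-1,-1]);return q[:2]/q[2]
E
python3 - <<'E'
from h import *
for n in('top','side'):
    c=snap(n,n+'0');print(n,c['mtx'].round(1).tolist(),c['cam_to_world'].round(3).tolist())
c=snap('wrist','wrist0');print(env.get_state())
a=cv2.imread('pics/top0.png');b=cv2.imread('pics/side0.png')
E
```

```text
top [[409.6, 0.0, 319.8], [0.0, 409.6, 201.0], [0.0, 0.0, 1.0]] [[-0.029, 0.997, -0.072, 0.447], [-1.0, -0.028, 0.013, 0.04], [0.011, 0.072, 0.997, 1.154], [0.0, 0.0, 0.0, 1.0]]
side [[444.3, 0.0, 317.9], [0.0, 444.3, 203.5], [0.0, 0.0, 1.0]] [[0.995, 0.043, -0.088, 0.41], [-0.095, 0.637, -0.765, -1.112], [0.023, 0.77, 0.638, 1.041], [0.0, 0.0, 0.0, 1.0]]
{'clock': 0.15, 'joint_pos': array([-1.28159340e+00,  3.13861570e-01,  4.52639954e-02,  1.30358624e+00,
       -2.82197418e-05,  1.43123089e+00]), 'qvel': array([-0.00058446, -0.00121345,  0.00226066,  0.00037272,  0.00010939,
       -0.00064288]), 'tau': array([ 2.72323778e-03, -4.81064844e+01,  2.98815197e+01,  1.39752415e-02,
       -4.33213563e-05, -2.05812626e-06]), 'tcp_pos': array([ 0.23895296, -0.52259525,  0.23060438]), 'orientation': array([-6.90750880e-04,  9.77107356e-01,  2.12745702e-01, -6.59272173e-05]), 'wrist_force': array([-0.0886955 ,  0.4274217 ,  0.21797803]), 'ft_torque': array([-0.02542576,  0.02655976, -0.03603446]), 'grip_force': 0.0, 'finger_gap': 0.08555398888859242}
```

View pics/top0.png

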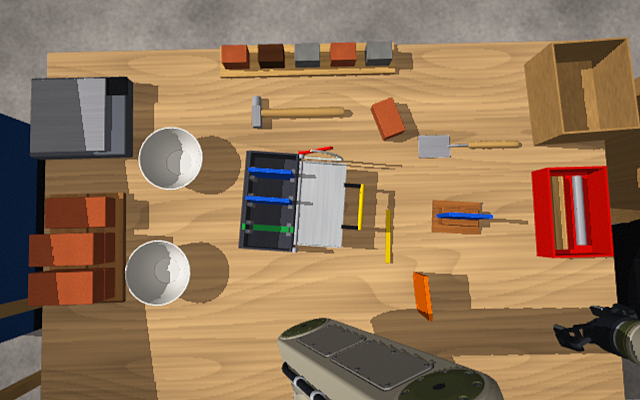

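View pics/side0.png

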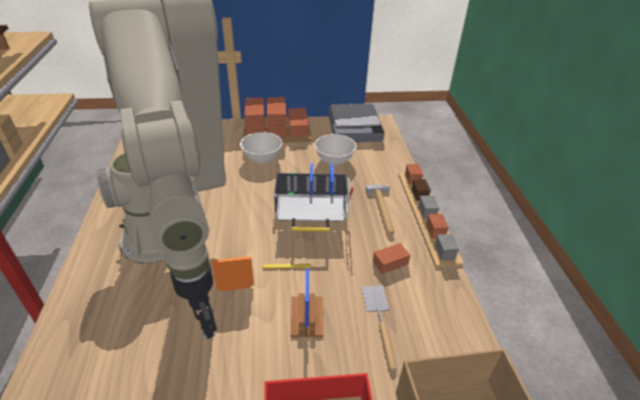

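Top view: the blue plates at (270,172) and (270,200) are fixed in the mould, and the one at (463,216) is in the wooden stand, so that is the loose one. The orange plate at (423,295) is the look-alike. The green slot is at (267,229), the flap at (322,205), the yellow bar at (361,207), the pencil at (389,235) and the red pointer at (316,151). I'll confirm this in a crop and measure.

Run:
```python
from h import *
t=load('top0');s=load('side0')
im=cv2.imread('pics/top0.png')[130:300,230:530]
cv2.imwrite('pics/crop0.png',cv2.resize(im,(780,442),interpolation=cv2.INTER_CUBIC))
def comps(c,lo,hi,name,box,amin=12):
    hsv=cv2.cvtColor(c['pixels'],cv2.COLOR_RGB2HSV);m=cv2.inRange(hsv,lo,hi)
    k=np.zeros_like(m);x0,y0,x1,y1=box;k[y0:y1,x0:x1]=255;m&=k
    n,l,st,ce=cv2.connectedComponentsWithStats(m)
    for i in range(1,n):
        if st[i,4]>=amin:
            r=cv2.minAreaRect(np.argwhere(l==i)[:,::-1].astype(np.float32))
            print(name,st[i].tolist(),ce[i].round(1),np.round(cv2.boxPoints(r),1).tolist())
tb=(230,130,530,320);sb=(230,140,420,350)
for nm,lo,hi in(('blue',(105,130,60),(125,255,255)),('green',(50,100,50),(85,255,255)),('yel',(22,150,120),(32,255,255)),('red',(0,180,120),(4,255,255))):
    comps(t,lo,hi,'top '+nm,tb);comps(s,lo,hi,'side '+nm,sb)
```

```text
top blue [248, 167, 46, 13, 440] [270.8 172.9] [[247.3000030517578, 176.8000030517578], [248.10000610351562, 166.1999969482422], [293.6000061035156, 169.60000610351562], [292.79998779296875, 180.1999969482422]]
top blue [245, 195, 47, 11, 326] [268.4 200. ] [[244.60000610351562, 202.39999389648438], [245.10000610351562, 194.8000030517578], [291.3999938964844, 197.89999389648438], [290.8999938964844, 205.5]]
top blue [437, 212, 56, 8, 287] [464.6 215.6] [[436.79998779296875, 217.0], [437.20001220703125, 211.1999969482422], [492.20001220703125, 214.1999969482422], [491.8999938964844, 220.10000610351562]]
side blue [310, 165, 3, 29, 59] [310.8 180.7] [[310.0, 165.0], [312.0, 165.0], [312.0, 193.0], [310.0, 193.0]]
side blue [329, 164, 5, 31, 96] [331.2 179.3] [[328.8999938964844, 193.89999389648438], [330.1000061035156, 164.0], [333.70001220703125, 164.10000610351562], [332.5, 194.10000610351562]]
side blue [306, 269, 3, 57, 116] [306.5 297.1] [[306.0, 325.0], [306.0, 269.0], [308.0, 269.0], [308.0, 325.0]]
top green [242, 223, 4, 7, 27] [243.4 225.9] [[242.0, 223.0], [245.0, 223.0], [2
[... 622 characters left out ...]
6875, 229.1999969482422]]
top yel [385, 210, 6, 53, 257] [387.6 236.2] [[385.0, 210.0], [390.0, 210.0], [390.0, 262.0], [385.0, 262.0]]
side yel [292, 227, 37, 4, 103] [310.5 228.9] [[291.8999938964844, 229.89999389648438], [292.0, 227.0], [328.0, 228.0], [327.8999938964844, 230.89999389648438]]
side yel [264, 265, 46, 3, 95] [286.6 266.1] [[264.0, 265.0], [309.0, 265.0], [309.0, 267.0], [264.0, 267.0]]
top red [316, 147, 17, 3, 35] [324.6 148.1] [[316.0, 147.0], [332.0, 147.0], [332.0, 149.0], [316.0, 149.0]]
top red [298, 150, 15, 4, 37] [304.1 151.9] [[297.79998779296875, 151.10000610351562], [311.79998779296875, 149.6999969482422], [312.0, 152.5], [298.1000061035156, 153.89999389648438]]
```

View pics/crop0.png

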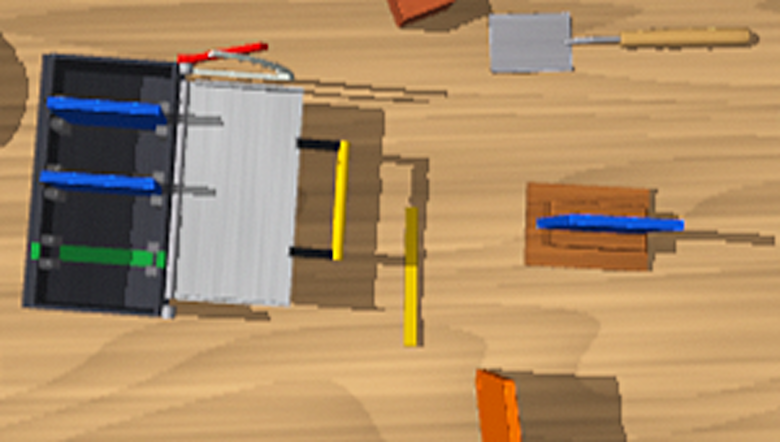

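Run:
```python
from h import *
t=load('top0');s=load('side0')
P=lambda n,u,v,z,c=t:print(n,onz(c,u,v,z).round(4))
for u,v in((437,214),(492.5,217.2),(464.6,215.6)):P('div top',u,v,.135)
P('side div top',307,269,.135,s)
P('tabL',243.4,225.9,.08);P('tabR',291.6,229.2,.08)
P('floor strip',252.8,226.6,.008);P('floor strip',288.1,229,.008)
for u,v in((358.5,184),(363.8-1.5,229),(360.5,206.6)):P('bar',u,v,.086)
P('bar z',310.5,228.9,.08,s)
P('pencil',387.6,209.5,.008);P('pencil',387.6,262.5,.008)
for u,v in((270.8,172.9),(268.4,200)):P('fixed',u,v,.12)
# pointer: base white knob, tip
for z in(.14,.16,.18):P('tip %g'%z,332.5,148.2,z)
P('hingeknob',298,152,.08)
hsv=cv2.cvtColor(s['pixels'],cv2.COLOR_RGB2HSV)
m=(cv2.inRange(hsv,(0,120,80),(6,255,255))|cv2.inRange(hsv,(174,120,80),(180,255,255)))
m[:,:335]=0;m[:,365:]=0;m[:170]=0;m[215:]=0
print(np.argwhere(m>0)[:,::-1].tolist())
w=load('wrist0');print(w['cam_to_world'].round(3).tolist())
```

```text
div top [ 0.4797 -0.2653  0.135 ]
div top [ 0.4678 -0.4039  0.135 ]
div top [ 0.4738 -0.3342  0.135 ]
side div top [ 0.4792 -0.3006  0.135 ]
tabL [0.4648 0.2267 0.08  ]
tabR [0.4526 0.1012 0.08  ]
floor strip [0.4633 0.2131 0.008 ]
floor strip [0.4538 0.1151 0.008 ]
bar [ 0.5658 -0.0773  0.086 ]
bar [ 0.4478 -0.083   0.086 ]
bar [ 0.5063 -0.0804  0.086 ]
bar z [ 0.5073 -0.0836  0.08  ]
pencil [ 0.5004 -0.165   0.008 ]
pencil [ 0.353 -0.159  0.008]
fixed [0.5965 0.1482 0.12  ]
fixed [0.5277 0.1557 0.12  ]
tip 0.14 [ 0.6518 -0.0095  0.14  ]
tip 0.16 [ 0.6477 -0.0085  0.16  ]
tip 0.18 [ 0.6437 -0.0075  0.18  ]
hingeknob [0.6561 0.0794 0.08  ]
[[352, 188], [351, 189], [352, 189], [351, 190], [352, 190], [351, 191], [351, 192], [351, 193]]
[[0.417, 0.868, 0.269, 0.307], [-0.909, 0.399, 0.121, -0.493], [-0.002, -0.295, 0.956, 0.374], [0.0, 0.0, 0.0, 1.0]]
```

Run:
```python
import cv2,numpy as np
b=cv2.imread('pics/side0.png')[150:350,250:420]
cv2.imwrite('pics/crop1.png',cv2.resize(b,(510,600),interpolation=cv2.INTER_CUBIC))
```

```text
(no output)
```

View pics/crop1.png

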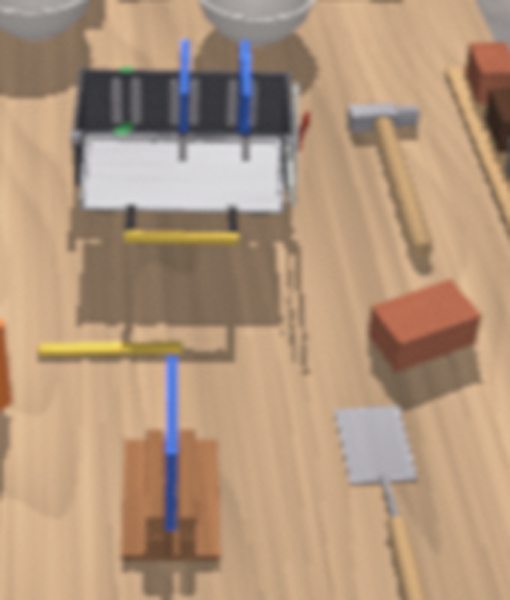

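The crop confirms it: the loose plate is in the wooden stand (crop 172,440) and the green tabs mark the slot nearest the robot (crop 125,70 and 122,130). The red pointer is at crop (303,130). Next I go above the divider and look from near.

Call:
jog_arm(
  rows=[
    [5.9,4.3,0,0,0,10.2],
    [5.9,4.3,0,0,0,10.2],
    [5.9,4.3,0,0,0,10.2],
    [5.9,4.3,0,0,0,10.2],
    [5.9,4.3,0,0,0,10.2],
    [5.9,4.3,0,0,0,10.2],
    [5.9,4.3,0,0,0,10.2],
    [5.9,4.3,0,0,0,10.2],
    [5.9,4.3,0,0,0,10.2],
    [5.9,4.3,0,0,0,10.2],
    [5.9,4.3,0,0,0,10.2],
    [5.9,4.3,0,0,0,10.2],
  ],
  jaw=-1,
)

```text
clock: 1.15
tcp_pos: [0.4747, -0.3512, 0.2311]
orientation: [-0.0, 0.734, 0.68, 0.0]
wrist_force: [1.2, 0.8, -0.4]
finger_gap: 0.0851
grip_force: 0.0
```

Run:
```python
from h import *
c=snap('wrist','wrist1');s=env.get_state();print(s['clock'],s['tcp_pos'],s['orientation'],s['joint_pos'])
hsv=cv2.cvtColor(c['pixels'],cv2.COLOR_RGB2HSV);m=cv2.inRange(hsv,(105,130,60),(125,255,255))
n,l,st,ce=cv2.connectedComponentsWithStats(m)
for i in range(1,n):
    if st[i,4]>100:
        print(st[i],np.round(cv2.boxPoints(cv2.minAreaRect(np.argwhere(l==i)[:,::-1].astype(np.float32))),1).tolist())
```

```text
1.2 [ 0.4746114  -0.35136218  0.23118767] [-1.12552239e-04  7.33557550e-01  6.79627330e-01  1.05170039e-05] [-7.73182928e-01  3.44027998e-01  8.91796927e-02  1.31617178e+00
  3.23385669e-05  8.73900742e-01]
[ 314  119   15  157 2072] [[312.79998779296875, 275.0], [314.70001220703125, 118.9000015258789], [328.5, 119.0], [326.6000061035156, 275.1000061035156]]
```

View pics/wrist1.png

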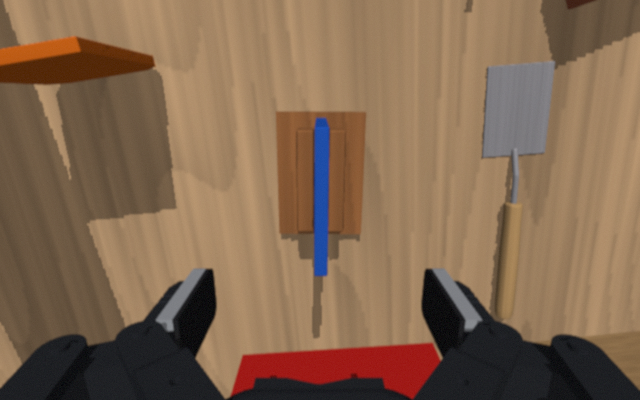

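The plate's top edge runs (321,126) to (320.5,275), midway between the fingers and parallel to the image vertical.

Run:
```python
from h import *
c=load('wrist1')
hsv=cv2.cvtColor(c['pixels'],cv2.COLOR_RGB2HSV);m=cv2.inRange(hsv,(105,130,60),(125,255,255))
pts=[]
for v in range(122,276,8):
    u=np.where(m[v,300:345])[0]+300;pts.append(onz(c,(u.min()+u.max())/2,v,.135)[:2]);print(v,u.min(),u.max(),pts[-1].round(4))
pts=np.array(pts[1:]);f=np.polyfit(pts[:,1],pts[:,0],1);print(f,np.degrees(np.arctan(f[0])),np.polyval(f,-.352))
print(onz(c,320.5,275.5,.135),onz(c,321.5,127,.135),onz(c,318,190,.135))
```

```text
122 316 326 [ 0.4805 -0.2934]
130 315 328 [ 0.4804 -0.2985]
138 315 328 [ 0.48   -0.3038]
146 315 328 [ 0.4797 -0.3091]
154 315 328 [ 0.4793 -0.3144]
162 315 327 [ 0.4785 -0.3199]
170 315 327 [ 0.4781 -0.3254]
178 314 327 [ 0.4774 -0.3309]
186 314 327 [ 0.4769 -0.3366]
194 315 327 [ 0.4769 -0.3424]
202 314 327 [ 0.4761 -0.3482]
210 314 327 [ 0.4757 -0.3541]
218 314 327 [ 0.4752 -0.3601]
226 314 327 [ 0.4748 -0.3661]
234 315 327 [ 0.4747 -0.3723]
242 315 327 [ 0.4742 -0.3786]
250 315 326 [ 0.4734 -0.3849]
258 315 326 [ 0.4729 -0.3913]
266 315 326 [ 0.4724 -0.3979]
274 315 325 [ 0.4716 -0.4044]
[0.08081178 0.50444955] 4.620133826353928 0.4760038054090024
[ 0.47184136 -0.4057283   0.135     ] [ 0.48056025 -0.29660126  0.135     ] [ 0.4749932  -0.33933678  0.135     ]
```

Call:
jog_arm(
  rows=[
    [0.04,0,-0.8,0,0,0],
    [0.04,0,-1.6,0,0,0],
    [0.04,0,-2.4,0,0,0],
    [0.04,0,-3.0,0,0,0],
    [0.04,0,-3.4,0,0,0],
    [0.04,0,-3.4,0,0,0],
    [0.04,0,-3.4,0,0,0],
  ],
)

```text
clock: 1.78
tcp_pos: [0.4757, -0.351, 0.0948]
orientation: [-0.001, 0.733, 0.68, -0.0]
wrist_force: [1.0, -0.0, 0.6]
finger_gap: 0.0853
grip_force: 0.0
```

Call:
jog_arm(
  rows=[
    [0,0,0,0,0,0],
    [0,0,0,0,0,0],
    [0,0,0,0,0,0],
    [0,0,0,0,0,0],
    [0,0,0,0,0,0],
    [0,0,0,0,0,0],
    [0,0,0,0,0,0],
    [0,0,0,0,0,0],
    [0,0,0,0,0,0],
    [0,0,0,0,0,0],
    [0,0,0,0,0,0],
    [0,0,0,0,0,0],
  ],
  jaw=1,
  force=40,
)

```text
clock: 2.78
tcp_pos: [0.4769, -0.3512, 0.0958]
orientation: [0.0, 0.733, 0.681, 0.0]
wrist_force: [-1.9, 0.8, 4.6]
finger_gap: 0.0101
grip_force: 41.1
```

Call:
jog_arm(
  rows=[
    [0,0,0.4,0,0,0],
    [0,0,1.0,0,0,0],
    [0,0,1.7,0,0,0],
    [0,0,2.4,0,0,0],
    [0,0,3.0,0,0,0],
    [0,0,3.0,0,0,0],
  ],
)

```text
clock: 3.28
tcp_pos: [0.4783, -0.3525, 0.2201]
orientation: [0.004, 0.733, 0.681, 0.0]
wrist_force: [0.5, -0.5, -0.9]
finger_gap: 0.0096
grip_force: 40.2
```

Call:
jog_arm(
  rows=[
    [-0.02,0.5,0,0,0,0],
    [-0.05,1.3,0,0,0,0],
    [-0.08,2.2,0,0,0,0],
    [-0.1,3.1,0,0,0,0],
    [-0.13,4.0,0,0,0,0],
    [-0.16,5,0,0,0,0],
    [-0.2,6,0,0,0,-0.1],
    [-0.24,7,0,0,0,-0.17],
    [-0.28,8,0,0,0,-0.17],
    [-0.32,9,0,0,0,-0.17],
    [-0.36,10,0,0,0,-0.17],
    [-0.4,10.8,0,0,0,-0.17],
  ],
)

```text
clock: 4.28
tcp_pos: [0.4592, 0.0836, 0.214]
orientation: [-0.001, 0.738, 0.674, -0.001]
wrist_force: [0.8, 0.0, -1.0]
finger_gap: 0.0094
grip_force: 40.1
```

Call:
jog_arm(
  rows=[
    [-0.02,0.8,0,0,0,0],
    [-0.04,1.4,0,0,0,0],
    [-0.05,1.9,0,0,0,0],
    [-0.05,2.08,0,0,0,0],
    [-0.05,2.08,0,0,0,0],
    [-0.05,2.08,0,0,0,0],
  ],
)

```text
clock: 4.78
tcp_pos: [0.4582, 0.1639, 0.2144]
orientation: [-0.0, 0.739, 0.674, -0.001]
wrist_force: [-0.9, 0.2, -2.2]
finger_gap: 0.0095
grip_force: 40.1
```

Run:
```python
from h import *
w=snap('wrist','wrist2');t=snap('top','top2');s=snap('side','side2');q=env.get_state();print(q['clock'],q['tcp_pos'],q['orientation'],q['joint_pos'])
a=cv2.resize(w['pixels'],(480,300));b=cv2.resize(s['pixels'][150:275,240:400],(320,250),interpolation=cv2.INTER_CUBIC);d=cv2.resize(t['pixels'][120:270,220:412],(320,250),interpolation=cv2.INTER_CUBIC)
o=np.zeros((500,800,3),np.uint8);o[:300,:480]=a;o[:250,480:]=b;o[250:500,480:]=d
cv2.imwrite('pics/m2.png',o[:,:,::-1])
```

```text
4.9333 [0.45865099 0.16310723 0.21499683] [-1.32277930e-05  7.39296252e-01  6.73380230e-01 -3.42840877e-04] [ 1.76799803e-01  1.49375897e-01 -2.05684142e-01  1.21633061e+00
 -3.42982595e-04  1.84084936e+00]
```

View pics/m2.png

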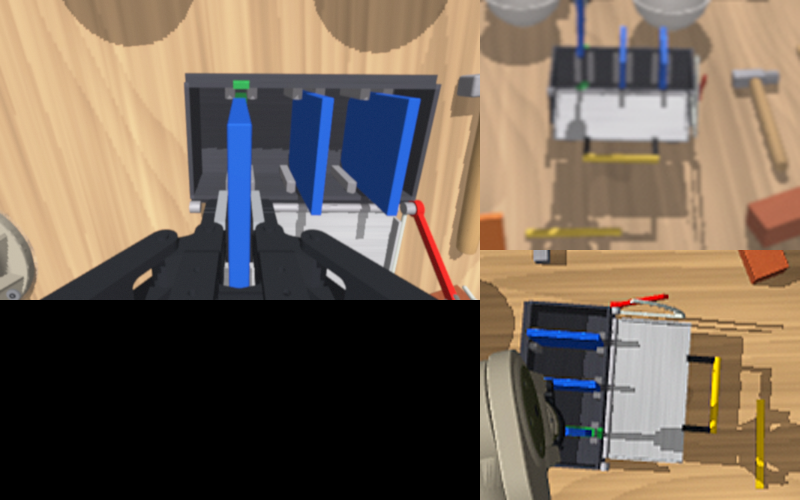

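The wrist view shows the plate right behind the far green tab (241,85). The top view shows it beside the near tab (597,432). Now to measure the offset.

Run:
```python
from h import *
w=load('wrist2');t=load('top2')
def mk(c,lo,hi):return cv2.inRange(cv2.cvtColor(c['pixels'],cv2.COLOR_RGB2HSV),lo,hi)
g=mk(w,(50,100,50),(85,255,255));b=mk(w,(105,130,60),(125,255,255))
for v in range(104,132,3):
    u=np.where(g[v,290:350])[0]+290
    if len(u):print('g',v,u.min(),u.max(),onz(w,(u.min()+u.max())/2,v,.08).round(4))
for v in(170,200,240,280,320,360):
    u=np.where(b[v,295:345])[0]+295;print('plate',v,u.min(),u.max(),onz(w,(u.min()+u.max())/2,v,.255).round(4))
for v in range(130,165,6):
    u=np.where(b[v,295:345])[0]+295;print('endface',v,u.min(),u.max(), (u.min()+u.max())/2)
g=mk(t,(50,100,50),(85,255,255));n,l,st,ce=cv2.connectedComponentsWithStats(g)
for i in range(1,n):
    if st[i,4]>10:print(st[i],ce[i],onz(t,*ce[i],.08).round(4))
```

```text
g 107 311 331 [0.4656 0.23   0.08  ]
g 110 311 332 [0.4658 0.2278 0.08  ]
g 113 311 332 [0.4656 0.2256 0.08  ]
g 116 311 332 [0.4654 0.2234 0.08  ]
g 119 319 319 [0.4633 0.2213 0.08  ]
g 125 314 327 [0.464  0.2168 0.08  ]
g 128 314 328 [0.4642 0.2145 0.08  ]
g 131 328 328 [0.4694 0.2118 0.08  ]
plate 170 302 336 [0.463  0.2171 0.255 ]
plate 200 303 335 [0.4622 0.208  0.255 ]
plate 240 304 333 [0.4609 0.1951 0.255 ]
plate 280 303 334 [0.4596 0.1812 0.255 ]
plate 320 304 333 [0.4583 0.1662 0.255 ]
plate 360 305 332 [0.4568 0.1499 0.255 ]Traceback (most recent call last):
  File "<stdin>", line 11, in <module>
    return umr_minimum(a, axis, None, out, keepdims, initial, where)
ValueError: zero-size array to reduction operation minimum which has no identity
```

Call:
jog_arm(
  rows=[
    [0.02,0,-0.4,0,0,0],
    [0.02,0,-0.8,0,0,0],
    [0.02,0,-1.1,0,0,0],
    [0.02,0,-1.35,0,0,0],
    [0.02,0,-1.55,0,0,0],
    [0.02,0,-1.7,0,0,0],
    [0.02,0,-1.85,0,0,0],
    [0.02,0,-2.0,0,0,0],
  ],
)

```text
clock: 5.6
tcp_pos: [0.4599, 0.1641, 0.1352]
orientation: [0.0, 0.739, 0.674, 0.0]
wrist_force: [-0.1, 1.3, -1.8]
finger_gap: 0.0092
grip_force: 40.0
```

Call:
jog_arm(
  rows=[
    [0,0,-0.15,0,0,0],
    [0,0,-0.3,0,0,0],
    [0,0,-0.45,0,0,0],
    [0,0,-0.6,0,0,0],
    [0,0,-0.75,0,0,0],
    [0,0,-0.85,0,0,0],
    [0,0,-0.95,0,0,0],
    [0,0,-1.02,0,0,0],
    [0,0,-1.04,0,0,0],
    [0,0,-1.04,0,0,0],
  ],
)

```text
clock: 6.43
tcp_pos: [0.4596, 0.1642, 0.0939]
orientation: [0.0, 0.739, 0.674, 0.0]
wrist_force: [-0.1, 0.2, -0.4]
finger_gap: 0.0094
grip_force: 40.1
```

Call:
jog_arm(
  rows=[
    [0,0,0,0,0,0],
    [0,0,0,0,0,0],
    [0,0,0,0,0,0],
    [0,0,0,0,0,0],
    [0,0,0,0,0,0],
    [0,0,0,0,0,0],
    [0,0,0,0,0,0],
    [0,0,0,0,0,0],
  ],
  jaw=0.1,
)

```text
clock: 7.1
tcp_pos: [0.4595, 0.1642, 0.0937]
orientation: [0.0, 0.739, 0.674, 0.0]
wrist_force: [-0.1, 0.5, -0.5]
finger_gap: 0.0385
grip_force: 0.0
```

Call:
jog_arm(
  rows=[
    [0,0,0.3,0,0,0],
    [0,0,0.8,0,0,0],
    [0,0,1.5,0,0,0],
    [0,0,2.3,0,0,0],
    [0,0,3.0,0,0,0],
    [0,0,3.2,0,0,0],
    [0,0,3.2,0,0,0],
  ],
)

```text
clock: 7.68
tcp_pos: [0.4612, 0.1646, 0.2244]
orientation: [0.002, 0.739, 0.674, 0.002]
wrist_force: [0.4, -0.2, 0.4]
finger_gap: 0.0383
grip_force: 0.0
```

Run:
```python
from h import *
w=snap('wrist','wrist3');q=env.get_state();print(q['clock'],q['tcp_pos'],q['finger_gap'])
b=cv2.inRange(cv2.cvtColor(w['pixels'],cv2.COLOR_RGB2HSV),(105,130,60),(125,255,255))
for v in range(130,310,20):
    u=np.where(b[v,280:350])[0]+280
    if len(u):print(v,u.min(),u.max(),onz(w,(u.min()+u.max())/2,v,.133).round(4))
```

```text
7.7333 [0.46016677 0.16435182 0.22241332] 0.03835553164919232
130 308 322 [0.4641 0.2179 0.133 ]
150 307 322 [0.4625 0.205  0.133 ]
170 308 322 [0.4616 0.1917 0.133 ]
190 308 322 [0.4603 0.1778 0.133 ]
210 308 322 [0.459  0.1635 0.133 ]
230 309 321 [0.4576 0.1487 0.133 ]
250 309 322 [0.4565 0.1334 0.133 ]
270 310 321 [0.455  0.1175 0.133 ]
```

View pics/wrist3.png

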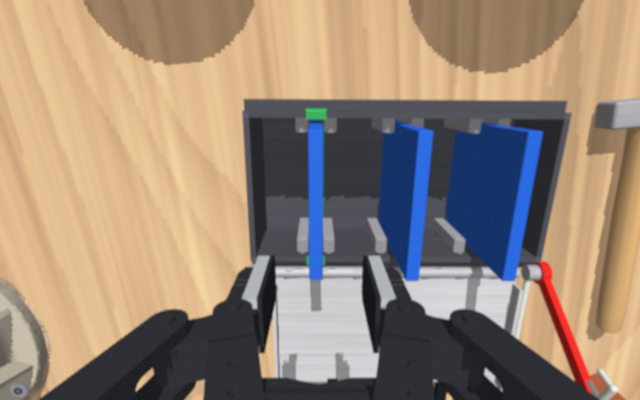

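The plate is down between the ribs at (316,125)–(316,278), level with the fixed ones, so it is seated. The red pointer runs from (545,270) to about (590,385). I'll compute its angle on its own plane, along with the hinge and bar.

Run:
```python
from h import *
w=load('wrist3');a=np.radians(-5.4);e=np.array([np.cos(a),np.sin(a),0]);n=np.array([-e[1],e[0],0])
t0=load('top0')
B=(onz(t0,360.5,206.6,.083)+onz(load('side0'),310.5,228.9,.081))/2;print('bar',B)
H=B+.165*n;H[2]=.08;print('hinge',H,'rod',[onz(w,u,v,.08).round(4).tolist() for u,v in((300,273),(440,272))])
P0=H+.132*e
def red(c,box):
    h=cv2.cvtColor(c['pixels'],cv2.COLOR_RGB2HSV);m=cv2.inRange(h,(0,180,90),(5,255,255))|cv2.inRange(h,(176,180,90),(180,255,255))
    x0,y0,x1,y1=box;k=np.zeros_like(m);k[y0:y1,x0:x1]=m[y0:y1,x0:x1];return np.argwhere(k>0)[:,::-1]
for nm,c,box in(('w3',w,(530,255,600,400)),('w2',load('wrist2'),(540,255,640,400)),('side',load('side2'),(340,170,365,215)),('top',t0,(295,140,336,156))):
    r=red(c,box);q=[]
    for u,v in r:
        o,d=ray(c,u,v);k=((P0-o)@e)/(d@e);p=o+k*d-P0;q.append((-p@n,p[2]+.0))
    q=np.array(q)
    if len(q)>5:
        vx,vy,x,y=cv2.fitLine(q.astype(np.float32),cv2.DIST_HUBER,0,.001,.001).ravel()
        far=q[np.argsort(q@[vx,vy]*np.sign(vx))[[0,-1]]]
        print(nm,len(q),'line angle',np.arctan2(vy,vx)%np.pi,'ends',far.round(4).tolist(),'perp off',-vy*x+vx*y)
```

```text
bar [ 0.50683709 -0.08272149  0.082     ]
hinge [0.52236496 0.08154623 0.08      ] rod [[0.4381, 0.0885, 0.08], [0.5641, 0.0778, 0.08]]
w3 1542 line angle 0.8691711 ends [[-0.0078, -0.0029], [0.057, 0.0788]] perp off 0.004686119
w2 1803 line angle 0.86545146 ends [[-0.0085, -0.0008], [0.0542, 0.0776]] perp off 0.005305169
top 76 line angle 0.91751575 ends [[-0.0112, -0.0214], [0.0759, 0.1]] perp off 0.002424322
```

Call:
jog_arm(
  rows=[
    [0.1,-0.5,0,0,0,1.1],
    [0.2,-1.1,0,0,0,2.2],
    [0.3,-1.7,0,0,0,3.3],
    [0.4,-2.3,0,0,0,4.4],
    [0.5,-2.9,0,0,0,5.5],
    [0.6,-3.5,0,0,0,6.6],
    [0.7,-4.1,0,0,0,7.7],
    [0.8,-4.7,0,0,0,8.8],
    [0.9,-5.3,0,0,0,9.9],
    [1.0,-5.8,0,0,0,11],
    [1.1,-6.18,0,0,0,12.1],
    [1.17,-6.18,0,0,0,13.2],
  ],
)

```text
clock: 8.73
tcp_pos: [0.5056, -0.0854, 0.2191]
orientation: [-0.002, 0.138, 0.99, -0.0]
wrist_force: [0.2, 1.2, -0.9]
finger_gap: 0.0386
grip_force: 0.0
```

Call:
jog_arm(
  rows=[
    [0,0,0,0,0,1.0],
    [0,0,0,0,0,1.8],
    [0,0,0,0,0,1.8],
    [0,0,0,0,0,1.8],
  ],
)

```text
clock: 9.07
tcp_pos: [0.5054, -0.0827, 0.2199]
orientation: [-0.001, 0.047, 0.999, 0.0]
wrist_force: [0.1, 0.2, -0.9]
finger_gap: 0.0382
grip_force: 0.0
```

Run:
```python
from h import *
w=snap('wrist','wrist4');q=env.get_state();print(q['clock'],q['tcp_pos'],q['orientation'],q['joint_pos'],q['finger_gap'])
h=cv2.cvtColor(w['pixels'],cv2.COLOR_RGB2HSV);m=cv2.inRange(h,(22,150,120),(32,255,255))
n,l,st,ce=cv2.connectedComponentsWithStats(m)
for i in range(1,n):
    if st[i,4]>50:
        bx=cv2.boxPoints(cv2.minAreaRect(np.argwhere(l==i)[:,::-1].astype(np.float32)));print(st[i],ce[i],onz(w,*ce[i],.083).round(4),[onz(w,*p,.083).round(4)[:2].tolist() for p in bx])
```

```text
9.1167 [ 0.50555131 -0.08271844  0.22029818] [-1.17029727e-03  4.69836657e-02  9.98894896e-01  3.91254297e-04] [-3.19065487e-01  1.97524358e-01 -1.33771934e-01  1.24196482e+00
  1.24760545e-04 -2.25063632e-01] 0.03873432961568689
[ 213   19   31  161 2155] [227.93921114  94.95406032] [ 0.4219 -0.1448  0.083 ] [[0.3699, -0.1474], [0.3699, -0.1369], [0.4868, -0.1422], [0.487, -0.1541]]
[ 315  121   14  144 1749] [321.62607204 191.18353345] [ 0.5033 -0.0811  0.083 ] [[0.5679, -0.0928], [0.4472, -0.0803], [0.4481, -0.0707], [0.569, -0.0819]]
```

View pics/wrist4.png

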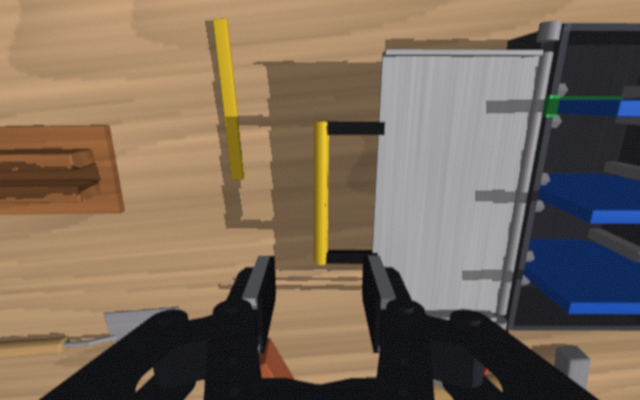

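The bar is at (321,121)–(321,264), centred between the fingers. The flap edge at column 380 leaves room for the inner finger.

Call:
jog_arm(
  rows=[
    [0.03,0.02,-0.8,0,0,0],
    [0.03,0.02,-1.6,0,0,0],
    [0.03,0.02,-2.2,0,0,0],
    [0.03,0.02,-2.7,0,0,0],
    [0.03,0.02,-3.1,0,0,0],
    [0.03,0.02,-3.5,0,0,0],
    [0.03,0.02,-3.8,0,0,0],
    [0.03,0.02,-3.93,0,0,0],
    [0.03,0.02,-3.93,0,0,0],
  ],
)

```text
clock: 9.87
tcp_pos: [0.5061, -0.0816, 0.0629]
orientation: [-0.002, 0.046, 0.999, 0.0]
wrist_force: [-0.0, 0.1, 0.0]
finger_gap: 0.0382
grip_force: 0.0
```

Call:
jog_arm(
  rows=[
    [0,0,0,0,0,0],
    [0,0,0,0,0,0],
    [0,0,0,0,0,0],
    [0,0,0,0,0,0],
    [0,0,0,0,0,0],
    [0,0,0,0,0,0],
    [0,0,0,0,0,0],
    [0,0,0,0,0,0],
  ],
  jaw=1,
  force=40,
)

```text
clock: 10.53
tcp_pos: [0.5082, -0.0813, 0.0654]
orientation: [0.001, 0.046, 0.999, 0.001]
wrist_force: [1.3, 5.5, 1.9]
finger_gap: 0.0103
grip_force: 39.1
```

Call:
jog_arm(
  rows=[
    [0,0.01,0.2,0,0,0],
    [0,0.02,0.41,0,0,0],
    [0,0.05,0.61,0,0,0],
    [0.01,0.08,0.82,0,0,0],
    [0.01,0.13,1.02,0,0,0],
    [0.02,0.18,1.22,0,0,0],
    [0.02,0.25,1.41,0,0,0],
    [0.03,0.32,1.61,0,0,0],
    [0.04,0.41,1.79,0,0,0],
    [0.05,0.5,1.98,0,0,0],
    [0.06,0.61,2.16,0,0,0],
    [0.07,0.72,2.33,0,0,0],
  ],
)

```text
clock: 11.53
tcp_pos: [0.5108, -0.0544, 0.159]
orientation: [0.001, 0.046, 0.999, -0.001]
wrist_force: [2.8, -6.1, -0.4]
finger_gap: 0.0101
grip_force: 39.0
```

Call:
jog_arm(
  rows=[
    [0.01,0.12,0.17,0,0,0],
    [0.02,0.25,0.33,0,0,0],
    [0.04,0.39,0.48,0,0,0],
    [0.05,0.53,0.63,0,0,0],
    [0.07,0.72,0.81,0,0,0],
    [0.07,0.72,0.81,0,0,0],
    [0.07,0.72,0.81,0,0,0],
  ],
)

```text
clock: 12.12
tcp_pos: [0.5136, -0.0267, 0.1928]
orientation: [0.001, 0.046, 0.999, -0.003]
wrist_force: [-0.7, -8.9, 6.6]
finger_gap: 0.0104
grip_force: 39.7
```

Run:
```python
from h import *
w=snap('wrist','wrist5');t=snap('top','top5');s=snap('side','side5');q=env.get_state();print(q['clock'],q['tcp_pos'],q['wrist_force'],q['finger_gap'])
a=cv2.resize(w['pixels'],(480,300));b=cv2.resize(s['pixels'][150:275,240:400],(320,250),interpolation=cv2.INTER_CUBIC);d=cv2.resize(t['pixels'][120:270,220:412],(320,250),interpolation=cv2.INTER_CUBIC)
o=np.zeros((500,800,3),np.uint8);o[:300,:480]=a;o[:250,480:]=b;o[250:500,480:]=d
cv2.imwrite('pics/m5.png',o[:,:,::-1])
```

```text
12.2667 [ 0.51353802 -0.02701448  0.19260011] [-0.53611019 -9.01528392  5.98161746] 0.010513462485815644
```

View pics/m5.png

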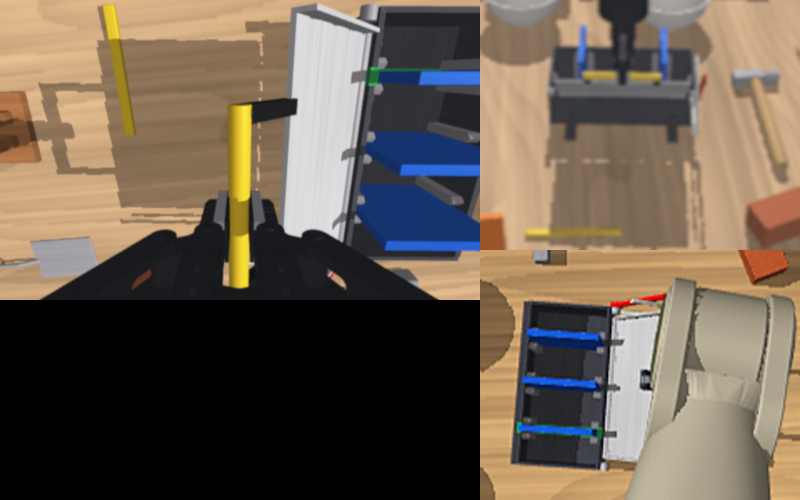

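The flap is up and held. The divider is unchanged (top-view inset, about (560,430)). One enlarged picture to read the flap's and the pointer's corners.

Run:
```python
from h import *
w=load('wrist5')['pixels'];t=load('top5')['pixels'];s=load('side5')['pixels']
R=lambda a,sz:cv2.resize(a,sz,interpolation=cv2.INTER_NEAREST)
o=np.zeros((600,800,3),np.uint8)
o[:280,:680]=R(w[0:70,360:530],(680,280))          # x4
o[288:588,:400]=R(t[140:190,290:356][:, :66],(396,300)) .repeat(1,0)[:, :400] if 0 else np.pad(R(t[140:190,290:356],(396,300)),((0,0),(0,4),(0,0)))
o[288:588,410:790]=np.pad(R(s[170:220,300:363],(378,300)),((0,0),(0,2),(0,0)))
cv2.imwrite('pics/z5.png',o[:,:,::-1])
```

View pics/z5.png

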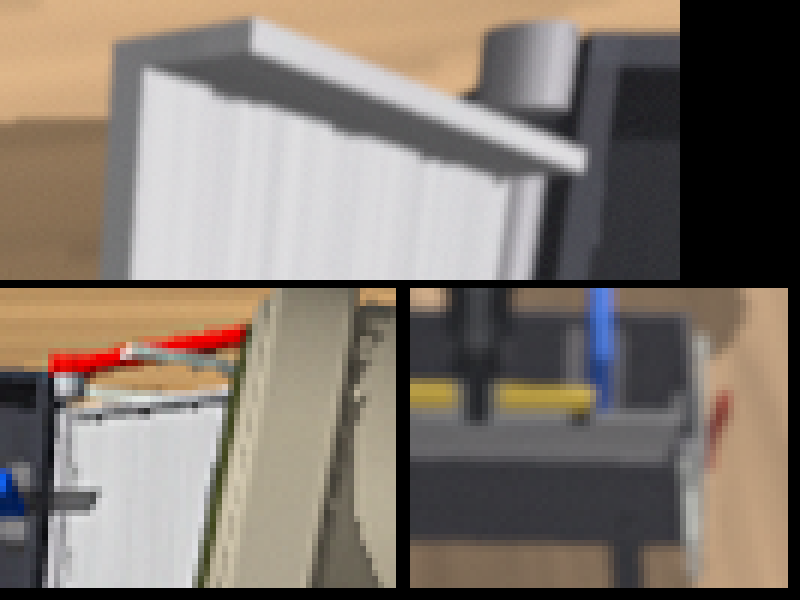

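Zoom: the flap's floor–rim line runs (145,68)→(500,178) in the wrist crop. In the side crop the pointer tip is at (722,392) and the flap's outer corner at (685,412). Turning these into angles by rays on their planes:

Run:
```python
from h import *
a=np.radians(-5.4);e=np.array([np.cos(a),np.sin(a),0]);n=np.array([-e[1],e[0],0]);H=np.array([.5224,.0815,.08])
def onp(c,u,v,x):
    o,d=ray(c,u,v);p=o+d*((H+x*e-o)@e)/(d@e)-H;return np.array([-p@n,p[2]])
w=load('wrist5');s=load('side5');t=load('top0')
for x in(-.110,-.106,-.102):
    p=onp(w,360+145/4,68/4,x);q=onp(w,360+500/4,178/4,x);print('flap line',x,p.round(4),q.round(4),np.arctan2(*(p-q)[::-1]))
    p=onp(w,360+252/4,18/4,x);q=onp(w,360+587/4,150/4,x);print('  rim line',p.round(4),q.round(4),np.arctan2(*(p-q)[::-1]))
p=onp(s,352,187.3,.132);print('side tip',p,np.arctan2(p[1],p[0]),np.hypot(*p))
p=onp(s,345.8,190.5,.108);print('side flap',p,np.arctan2(p[1],p[0]),np.hypot(*p))
# pointer tip: on circle r=.122 in plane, best reprojection per camera
from scipy.optimize import minimize_scalar
for nm,c,uv in(('top',t,(332.5,148.2)),('side',s,(352,187.3))):
    f=lambda th:np.linalg.norm(proj(c,H+.132*e-.122*np.cos(th)*n+[0,0,.122*np.sin(th)])-uv)
    r=minimize_scalar(f,bounds=(.4,1.2),method='bounded');print(nm,'pointer',r.x,r.fun)
for nm,th in(('bar by tcp z',np.arcsin((.1926-.0654)/.165)),('by y',np.arccos(onp(s,0,0,0)[0]*0+((H-[.5135,-.027,.08])@n)/.165))):print(nm,th)
```

```text
flap line -0.11 [0.0737 0.0697] [-0.0089 -0.0226] 0.8410332978902252
  rim line [0.0677 0.0936] [-0.0085  0.0093] 0.835841586608071
flap line -0.106 [0.0776 0.0906] [0.0043 0.0086] 0.8410332978902253
  rim line [0.0723 0.1118] [0.0047 0.037 ] 0.8358415866080712
flap line -0.102 [0.0816 0.1115] [0.0176 0.0399] 0.8410332978902252
  rim line [0.077 0.13 ] [0.0179 0.0647] 0.8358415866080711
side tip [0.061973   0.08936078] 0.964436323880478 0.1087474172592612
side flap [0.11102453 0.11401423] 0.7986826413852037 0.15914047984567853
top pointer 0.8805872543405311 0.6894210475060848
side pointer 0.9300090762953578 0.39611756750540705
bar by tcp z 0.8802671886021465
by y 0.8503321675976128
```

Call:
jog_arm(
  rows=[
    [0,0.05,0.04,0,0,0],
    [0.01,0.09,0.08,0,0,0],
    [0.01,0.09,0.08,0,0,0],
    [0.01,0.09,0.08,0,0,0],
    [0.01,0.09,0.08,0,0,0],
    [0.01,0.09,0.08,0,0,0],
    [0.01,0.09,0.08,0,0,0],
    [0.01,0.09,0.08,0,0,0],
  ],
)

```text
clock: 12.93
tcp_pos: [0.5139, -0.0236, 0.1957]
orientation: [0.001, 0.047, 0.999, -0.003]
wrist_force: [-1.3, -8.9, 6.5]
finger_gap: 0.0103
grip_force: 39.6
```

Run:
```python
from h import *
w=snap('wrist','wrist6');t=snap('top','top6');q=env.get_state();print(q['clock'],q['tcp_pos'],q['qvel'].round(4),q['wrist_force'],q['grip_force'])
n=np.array([.094,.9956,0]);H=np.array([.5224,.0815,.08])
print('angle y',np.arccos((H-q['tcp_pos'])@n/.165),'z',np.arcsin((q['tcp_pos'][2]-.0654)/.165))
h=lambda c:cv2.cvtColor(c['pixels'],cv2.COLOR_RGB2HSV)
b=cv2.inRange(h(t),(105,130,60),(125,255,255));k,l,st,ce=cv2.connectedComponentsWithStats(b)
for i in range(1,k):
    if st[i,4]>50:print(st[i],ce[i].round(1),onz(t,*ce[i],.12).round(4))
r=lambda c:[np.argwhere(cv2.inRange(h(c)[140:160,290:330],(0,180,120),(4,255,255))>0).shape[0]]
print(r(load('top5')),r(t))
```

```text
13.0333 [ 0.51389015 -0.02359531  0.19566258] [-0.0006  0.0028  0.0014  0.0012  0.0001 -0.0005] [-0.34687753 -8.73203301  6.22194261] 39.5889276266098
angle y 0.8776159999379426 z 0.9099453113243443
[248 167  46  13 442] [270.8 173. ] [0.5964 0.1483 0.12  ]
[245 195  47  11 324] [268.5 200. ] [0.5277 0.1555 0.12  ]
[243 224  47   7 188] [264.8 227.6] [0.4584 0.166  0.12  ]
[66] [61]
```

The flap is at about 0.88 against the pointer's 0.87–0.88, steady and gripped, with the divider seated. Handing in.

```bash
python3 -c "
from workcell import env
print(env.hand_in())"
```

```text
the job is handed in; nothing more can be done
None
```

The blue divider is down in the green-marked slot and let go, and I handed in with the gripper holding the flap steady at about 0.88 rad; I put the pointer at 0.87–0.88 rad (one blurrier side view said 0.93), and no verdict came back.

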